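Bring the specimen under the loupe on the locked inspection slide

ROBOT

A 6-joint arm with a two-finger parallel gripper is mounted at the origin on a cart in front of the work surface, level with it; the furniture and walls round the work are solid. World frame = base frame: x ahead of the robot, y to its left, z up, the work surface at z = 0. Lengths are in m, angles in rad, forces in N, time in s.
With the tool pointing down it reaches from about 0.375 to 0.975 m from the base axis. Payload 3.8 kg.
Tool frame: the origin (TCP) lies midway between the tips of the shut fingers; the grasp point (between the pads) lies 19 mm behind it; z points along the fingers, y is the line along which they close (so a half turn about z gives the same grasp; the last joint's range is limited). The gripper opens to 88 mm and grips with 3 to 60 N. Pads are 18 mm wide; open, the fingers measure 123 mm over their backs; the gripper's body (75 mm by 187 mm) begins 45 mm behind the grasp point.
Start: joints at [-1.346, 0.264, 1.604, -0, 1.274, -0.037], TCP at [0.175, -0.652, 0.239] pointing down, gripper open.
Joint ranges: [-2.63, 2.63], [-0.94, 2.18], [0.31, 2.57], [-1.31, 4.45], [0, 2.66], [-2.55, 2.55]. Speed limits (rad/s): [2.57, 2.57, 3.14, 3.14, 3.14, 3.14].

INTERFACE

Orientations are given as a rotation vector (axis times angle).
In Python, from cell import manip, inverse_kinematics, cams, order gives the robot as it stands. Calls block until the motion is done:
- manip.move_pose(position, orientation): joint-space move of the TCP to a pose.
- manip.move_linear(position, rate=0.15, rot=None): straight line of the TCP; rot=None keeps the orientation; rate is the mean speed in m/s.
- manip.set_joints(angles): joint-space move.
- manip.set_gripper(opening, force=None): finger opening in m; force is the grip in N (None keeps the last); returns when the fingers have stopped.
- manip.dwell(seconds).
- inverse_kinematics(position, orientation): joint angles nearest the present ones, or None.
- manip.state(): the state.
- cams.capture(name): name is "scene" or "top" or "wrist"; returns a dict with "image" (384x512x3 uint8, blue, green, red), "z_map" (384x512 float32, m along the optical axis (not along the pixel's ray), 0 where there is no reading), "intrinsics" (3x3 intrinsics, pixels), "k1" (the pictures are not rectified: a ray, as slopes to the right and down, at radius r is drawn at 1 + k1 r^2 times it, then the intrinsics apply), "position" and "orientation" of the camera in the world; the wrist camera has in their place "T_tool_cam" (4x4, takes a point from camera to tool coordinates, whose origin is the TCP and whose axes are the flange's). Camera axes: x right, y down, z forward; pixel columns grow to the right and rows downward; lengths in m; the calibration is good to about 2 mm. A picture is of the moment at which its call begins: read the wrist's pose just before it.
A pose or a line that the arm cannot do raises manip.IKError and nothing moves.
- order.close_job(): hands the job in; it is judged then, once.
The state is a dict: "clock": time; "joint_pos": joint angles; "joint_velocities": joint speeds; "tau": joint torques, N m; "tool_pos": TCP position; "tcp_rot": TCP orientation; "contact_force": force on the tool from outside, world axes, zero at the start; "moment": the same for the moment, N m; "gripper_width": finger opening in m; "grasp_force": force on a finger pad.
Only numpy, scipy, OpenCV 4.12 (cv2) and the standard library are available. Lean on these libraries where they do the work, as an engineer would, in place of code of your own. Each camera call takes 0.05 s, during which the arm holds its last target. There are 200 camera calls.

TASK

Bring the specimen on the inspection slide under the loupe: with your fingertips press the red release button on the blue carriage fully down and keep it down while you slide the carriage, gently, along its rail until it rests against the end stop; then let go, so that the button comes up and locks the carriage there. Only press and push, grip nothing; do not touch the specimen or the loupe and its stand, and leave everything else on the bench where it is.

Things in the scene. Friction and masses are not known exactly. Their poses are not given: they have to be found in the camera images.
- slide_rail: the inspection slide, fixed to the bench: an aluminium base plate 84 x 390 x 8 mm with a steel rail along its middle, top of the rail 27 mm above the bench. Origin at the centre of the underside, on the bench. Its +y axis runs along the rail from the loading end to the loupe end, z is up.
- carriage: the blue carriage on the rail, 66 mm wide, 150 mm long, top face 39 mm above the bench. Origin on the bench under its centre, axes parallel to the rail's (+y towards the loupe). Button 45 mm behind the centre (-y), specimen nest 45 mm ahead (+y). Slides along +y with under 2 N while the button is held down; with the button up it is locked, with about 1 mm of play each way.
- release_button (a joint): travel of the red release button: 0 = up, 0.008 m = fully down. It springs back by itself: 4 N to start, 5.6 N fully down. It carries a pawl that locks in a toothed rack (every 10 mm) and in the end stop; the pawl is clear once the button is more than 4 mm down. Let up on the way, the pawl blocks the carriage short of the end stop; let go against the stop, it comes fully up and locks.
- button_top (a point): centre of the red button's flat top, 32 mm across, 55 mm above the bench when up, 47 mm when down; moves with the carriage. Upright blue guards stand before and behind it along the rail (each 40 mm across the rail, 6 mm thick, tops 57 mm above the bench), 48 mm clear between them. A fingertip on the button carries the carriage along by friction, or pushes against a guard.
- carriage_front (a point): the striker at the middle of the carriage's front end (76 mm ahead of its centre, 33 mm above the bench), which meets the end stop.
- nest (a point): centre of the specimen nest's floor on the carriage, 39 mm above the bench. The nest is a steel ring, 39 mm outside, 32.5 mm inside, 7 mm high.
- specimen: the green round resin specimen mount, 30 mm across, 18 mm high, lying loose in the carriage's nest. Origin at the centre of its underside; its polished face is the top.
- loupe_arm: the dark end stop, fixed on the rail, with the loupe on its arm. Origin on the bench under the loupe's axis; axes parallel to the rail's. Stop block 35 to 65 mm beyond the axis (+y), 50 mm wide; the arm is a plate over the rail, 63 to 68 mm above the bench, starting 27 mm before the axis; the loupe on it is 41 mm across, its top 110 mm above the bench.
- stop_face (a point): the face of the end stop's rubber bumper, 30 mm beyond the loupe's axis, 33 mm above the bench: the carriage's striker rests here at the end, with the specimen under the loupe.
- waiting_mount: bystander: black specimen mount, 30 mm across, 18 mm high, standing behind the rail. Origin under its centre.
- tweezers: bystander: steel tweezers, 136 mm long, 10 mm high, lying before the rail. Origin under its centre.
- white_vial: bystander: small glass vial with a white cap, 22 mm across, 47 mm high, standing behind the rail. Origin under its centre.
- petri_dish: bystander: clear petri dish, 63 mm across, 16 mm high, to the right of the rail. Origin under its centre.
- pot: bystander: white specimen pot with a lid, 47 mm across, 43 mm high, to the left of the rail. Origin under its centre.
- mouse_1: bystander: black computer mouse, 100 x 55 x 39 mm, beside the keyboard. Origin under its centre.

How it is judged:
On the way, in this order (a step that is already met when the one before it is completed fails the run):
1. the fingers press the button down while the carriage is still where it started (value of joint release_button above 0.0045 m and contact force between the fingers and carriage above 1 N and distance of carriage from where it was at the start of the episode below 0.006 m), for 0.05 s.
2. the carriage reaches the end stop with the button still held down by the fingers (y of carriage_front in the frame of stop_face above -0.002 m and value of joint release_button above 0.003 m and contact force between the fingers and carriage above 1 N), for 0.05 s.
At the end, for the whole second after the job is handed in: The carriage's striker is within 2 mm of the end stop's face and at rest, the button is up (within 1 mm), and the specimen lies flat in its nest (within 4 mm), under the loupe's axis (within 6 mm) (y of carriage_front in the frame of stop_face above -0.002 m and value of joint release_button below 0.001 m and linear speed of carriage below 0.005 m/s and distance between specimen and nest below 0.004 m and angle between specimen's own z axis and vertical below 0.05 rad and linear speed of specimen below 0.01 m/s and horizontal distance between specimen and loupe_arm below 0.006 m); the robot touches nothing.
It fails at once if the carriage is driven along (over 0.05 m/s, short of the stop) with the button let up (under 2 mm) (linear speed of carriage above 0.05 m/s and value of joint release_button below 0.002 m and distance of carriage from where it was at the start of the episode above 0.005 m and y of carriage_front in the frame of stop_face below -0.004 m).
It fails at once if the carriage is handled roughly: gripped or leaned on with over 60 N from the fingers, or shoved faster than 0.4 m/s (linear speed of carriage above 0.4 m/s or contact force between the fingers and carriage above 60 N).
It fails at once if the robot touches the specimen (over 0.5 N), or the specimen is lifted or jolted out of its nest (over 6 mm) (contact force between any of the fingers, the arm and specimen above 0.5 N or distance between specimen and nest above 0.006 m).
It fails at once if the robot touches the loupe or its stand (over 2 N) (contact force between any of the fingers, the arm and loupe_arm above 2 N).
It fails at once if a bystander is lifted or moved more than 10 mm (distance of any of waiting_mount, tweezers, white_vial, petri_dish, pot, mouse_1 from where it was at the start of the episode above 0.01 m).
It also fails if it takes over 32 s, if anything falls off the work surface, if the arm or the gripper's body presses on something with over 40 N, if the wrist force passes 120 N, or if a joint passes its speed limit or range.

## Working session

There is one attempt and no reset: what is moved stays moved. The work goes in short steps, each a Python script; the robot and the scene stay as the last script left them, time stands still between calls to the robot, and variables do not carry over. Pictures are saved under pics/ and viewed, at most 10 in all, crops included, and the job is handed in when it is done.

```bash
mkdir -p pics; ls; python3 - <<'E'
from cell import manip,cams
import cv2,numpy as np
for n in("scene","top"):
    c=cams.capture(n);cv2.imwrite(f"pics/{n}0.png",c["image"]);np.savez(f"{n}0.npz",**c)
    print(n,c["intrinsics"].tolist(),c["k1"],c["position"],c["orientation"])
s=manip.state();print(s)
E
```

```text
pics
scene [[382.3431360775336, 0.0, 258.0203115628706], [0.0, 382.3431360775336, 198.63750156181942], [0.0, 0.0, 1.0]] 0.017201649193592558 [0.07410887 0.6084091  0.74400178] [-0.82559768  2.50882007 -1.12146247]
top [[396.02381048884735, 0.0, 253.59781542118304], [0.0, 396.02381048884735, 187.2236462658495], [0.0, 0.0, 1.0]] -0.09021726326726456 [0.39101589 0.0139344  1.31087535] [-2.1740173   2.15232369 -0.14170356]
{'clock': 0.1, 'joint_pos': array([-1.34592929e+00,  2.64633908e-01,  1.60522891e+00,  1.22713063e-05,
        1.27368346e+00, -3.69081456e-02]), 'joint_velocities': array([ 1.60946408e-04, -1.06433282e-03, -2.12705573e-03, -9.01465352e-04,
       -1.86114025e-03,  4.97067213e-05]), 'tau': array([ 3.98421871e-04, -5.03619504e+01, -3.58073330e+01,  7.31474929e-02,
        2.33692245e-02, -5.78367212e-05]), 'tool_pos': array([ 0.17454257, -0.65138742,  0.23754669]), 'tcp_rot': array([-3.11279212e+00, -4.09762822e-01,  2.69463956e-04]), 'contact_force': array([ 0.51887297, -0.35143588,  0.86194817]), 'moment': array([-0.02165179, -0.05186895,  0.02031159]), 'grasp_force': 0.0, 'gripper_width': 0.08808264502961752}
```

View pics/top0.png

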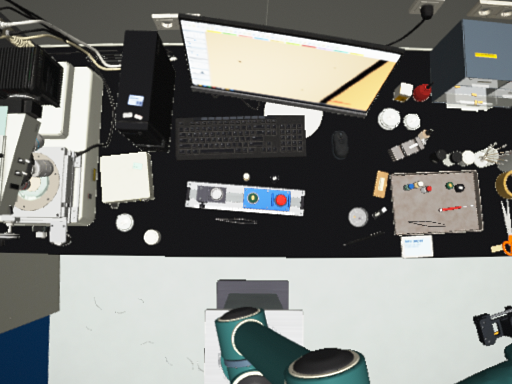

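View pics/scene0.png

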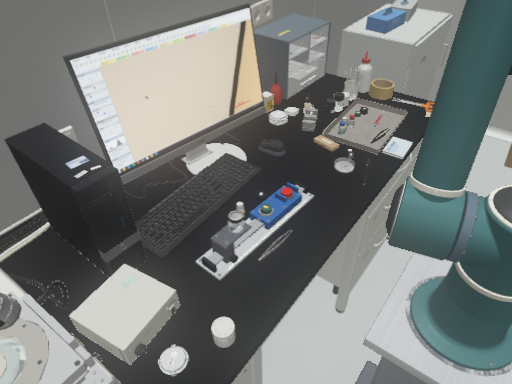

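The top view shows the red button at (281,200), the green specimen at (253,198) and the loupe at (216,194), so the rail's +y runs roughly along world +y. The scene view confirms this, with the space around the button clear.

```bash
cat > h.py <<'E'
import numpy as np,cv2
from scipy.spatial.transform import Rotation as R
def cast(c,px,z,T=None):
    """pixels -> world points on plane height z"""
    K=c["intrinsics"];k=float(c["k1"])
    d=(np.atleast_2d(px)-K[:2,2])/[K[0,0],K[1,1]]
    u=d.copy()
    for _ in range(10): u=d/(1+k*(u**2).sum(1,keepdims=True))
    r=np.c_[u,np.ones(len(u))]
    if T is None: M,p=R.from_rotvec(c["orientation"]).as_matrix(),np.array(c["position"])
    else: M,p=T[:3,:3],T[:3,3]
    r=r@M.T
    return p+r*((z-p[2])/r[:,2])[:,None]
def blob(img,lo,hi,roi=None,n=0):
    h=cv2.cvtColor(img,cv2.COLOR_BGR2HSV);m=cv2.inRange(h,lo,hi)
    if roi:
        q=np.zeros_like(m);q[roi[1]:roi[3],roi[0]:roi[2]]=1;m=m*q
    k,_,st,ce=cv2.connectedComponentsWithStats(m)
    i=1+np.argmax(st[1:,4]);return ce[i],st[i]
RED=((0,150,90),(9,255,255));GREEN=((35,60,40),(85,255,255));BLUE=((100,120,80),(125,255,255))
E
python3 - <<'E'
from h import *
from cell import manip,cams,inverse_kinematics
for n,roi in(("top",(180,170,310,220)),("scene",(190,170,320,270))):
    c=dict(np.load(n+"0.npz"))
    for nm,col,z in(("red",RED,.055),("green",GREEN,.057),("blue",BLUE,.039)):
        p,s=blob(c["image"],*col,roi);print(n,nm,p,s,cast(c,p,z))
c=cams.capture("wrist");print(c["T_tool_cam"],c["intrinsics"],c["k1"])
E
```

```text
top red [280.55844156 199.74025974] [276 195  10  10  77] [[ 0.50499498 -0.08354901  0.055     ]]
top green [252.38636364 197.70454545] [249 194   8   8  44] [[0.51040146 0.00628984 0.057     ]]
top blue [266.39878234 199.35464231] [243 188  48  23 657] [[ 0.50723654 -0.03906242  0.039     ]]
scene red [286.34848485 191.63636364] [282 188  10   9  66] [[ 0.50151789 -0.07747941  0.055     ]]
scene green [265.83928571 209.19642857] [261 204  10  10  56] [[0.50454088 0.01512977 0.057     ]]
scene blue [277.02386635 205.89260143] [249 182  52  47 838] [[ 0.49890465 -0.02888419  0.039     ]]
[[ 1.15732837e-03 -9.58534460e-01 -2.84974297e-01  7.42366635e-02]
 [ 9.99999321e-01  1.14870119e-03  1.97413969e-04 -5.25589631e-04]
 [ 1.38122223e-04 -2.84974332e-01  9.58535138e-01 -1.46043999e-01]
 [ 0.00000000e+00  0.00000000e+00  0.00000000e+00  1.00000000e+00]] [[325.63923495   0.         254.75758776]
 [  0.         325.63923495 194.87746991]
 [  0.           0.           1.        ]] -0.08371348129540764
```

```bash
cat >> h.py <<'E'
def rot(a):  # tool down, tool x along rail -y, rail yaw a
    Z=np.array([0,0,-1.]);X=-np.array([-np.sin(a),np.cos(a),0]);return R.from_matrix(np.c_[X,np.cross(Z,X),Z]).as_rotvec()
def toolT(s):
    T=np.eye(4);T[:3,:3]=R.from_rotvec(s["tcp_rot"]).as_matrix();T[:3,3]=s["tool_pos"];return T
E
python3 - <<'E'
from h import *
from cell import manip,cams,inverse_kinematics
a=-0.05
p=[.503,-.082,.22]
print(inverse_kinematics(p,rot(a)),inverse_kinematics([.505,.03,.04],rot(a)))
manip.set_gripper(0.0)
manip.move_pose(p,rot(a));manip.dwell(.3)
s=manip.state();c=cams.capture("wrist");print(s["clock"],s["tool_pos"],s["tcp_rot"],s["joint_pos"],s["gripper_width"],s["contact_force"])
cv2.imwrite("pics/w1.png",c["image"]);np.savez("w1.npz",T=toolT(s)@c["T_tool_cam"],**c)
T=toolT(s)@c["T_tool_cam"]
for nm,col,z in(("red",RED,.055),("green",GREEN,.057),("blue",BLUE,.039)):
    q,st=blob(c["image"],*col);print(nm,q,st,cast(c,q,z,T))
E
```

```text
None NoneTraceback (most recent call last):
  File "<stdin>", line 7, in <module>
cell.IKError: the arm cannot take that pose within its joint ranges
```

```bash
sed -i 's/X=-np.array/X=np.array/;s/tool x along rail -y/tool x along rail +y/' h.py
python3 - <<'E'
from h import *
from cell import manip,cams,inverse_kinematics
a=-0.05
p=[.505,-.03,.24]
print(inverse_kinematics(p,rot(a)),inverse_kinematics([.505,.03,.04],rot(a)))
manip.set_gripper(0.0)
manip.move_pose(p,rot(a));manip.dwell(.3)
s=manip.state();c=cams.capture("wrist");print(s["clock"],s["tool_pos"],s["tcp_rot"],s["joint_pos"],s["gripper_width"],s["contact_force"])
cv2.imwrite("pics/w1.png",c["image"]);np.savez("w1.npz",T=toolT(s)@c["T_tool_cam"],**c)
T=toolT(s)@c["T_tool_cam"]
for nm,col,z in(("red",RED,.055),("green",GREEN,.057),("blue",BLUE,.039)):
    q,st=blob(c["image"],*col);print(nm,q,st,cast(c,q,z,T))
E
```

```text
[-1.08576258e-01 -5.99380419e-02  1.95664333e+00 -4.44089210e-16
  1.24488736e+00 -5.85762577e-02] [ 1.00961538e-02  1.62167631e-01  2.13432221e+00 -8.88178420e-16
  8.45102808e-01  6.00961538e-02]
4.4667 [ 0.50501969 -0.030367    0.23994777] [-2.27695230e+00 -2.16443022e+00  1.59174369e-04] [-1.09265012e-01 -5.97458632e-02  1.95655960e+00 -4.54554015e-05
  1.24488497e+00 -5.85914454e-02] 0.00019921494724800727 [-0.51554365 -1.41884294  0.06389709]
red [257.605919   216.45950156] [244 202  28  29 642] [[ 0.50631141 -0.07902991  0.055     ]]
green [259.11347518 133.56205674] [245 119  30  30 564] [[0.51199072 0.00980251 0.057     ]]
blue [258.6658074 167.4643712] [ 229  104   63  134 5431] [[ 0.50998225 -0.02850204  0.039     ]]
```

View pics/w1.png

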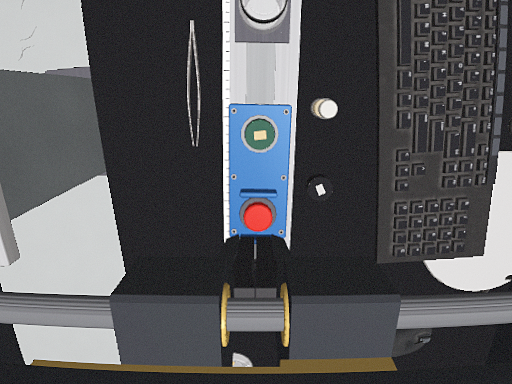

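The close view shows the button at (258,216), the specimen at (259,134) and the loupe arm's front edge at about (263,41). The path between them is clear, so I'll press.

```bash
python3 - <<'E'
from h import *
from cell import manip
c=dict(np.load("w1.npz"));T=c["T"]
e=cast(c,[263,41],.068,T)[0];g=cast(c,[259.1,133.6],.057,T)[0]
a=-.064;d=np.array([-np.sin(a),np.cos(a),0])
print("edge",e,"travel",(e-g)@d+.027)
b=np.array([.5063,-.0790,0])+.005*d
manip.move_pose(b+[0,0,.10],rot(a));manip.move_linear(b+[0,0,.066],.1);manip.dwell(.2)
f0=manip.state()["contact_force"];np.save("f0.npy",f0);print(f0)
for z in np.arange(.058,.040,-.002):
    manip.move_linear(b+[0,0,z],.03);s=manip.state();f=s["contact_force"]-f0
    print(round(s["clock"],2),z,s["tool_pos"].round(4),f.round(2))
    if f[2]>13: break
np.save("b.npy",np.r_[b[:2],z])
E
```

```text
edge [0.51932473 0.09468054 0.068     ] travel 0.11221125803371451
[-0.59875719  1.17944771  0.26398835]
6.27 0.058 [ 0.5062 -0.074   0.0576] [ 1.2  -1.55  0.15]
6.52 0.056 [ 0.5065 -0.074   0.0559] [ 0.91 -1.15  0.11]
6.77 0.054 [ 0.5069 -0.0741  0.0544] [-0.21 -1.63  3.38]
7.02 0.052 [ 0.5069 -0.0741  0.0522] [-0.08 -1.06  4.25]
7.27 0.049999999999999996 [ 0.5069 -0.074   0.0502] [-0.09 -0.98  4.17]
7.52 0.047999999999999994 [ 0.5069 -0.0741  0.0482] [ 0.2  -0.62  5.96]
7.77 0.04599999999999999 [ 0.507  -0.0741  0.0473] [-3.47 -0.7  11.82]
8.02 0.04399999999999999 [ 0.5071 -0.0742  0.0471] [-7.43 -0.81 26.63]
```

```bash
python3 - <<'E'
from h import *
from cell import manip
a=-.064;d=np.array([-np.sin(a),np.cos(a),0]);b=np.load("b.npy");b[2]=.0453;f0=np.load("f0.npy")
manip.move_linear(b,.03)
def rep(L):
    s=manip.state();f=s["contact_force"]-f0
    print(round(s["clock"],2),L,s["tool_pos"].round(4),f.round(2),"along",round(f@d,2));return f
rep(0)
for L in [.03,.06,.09,.10]+list(np.arange(.103,.142,.003)):
    manip.move_linear(b+L*d,.04);f=rep(round(L,3))
    if f@d<-9 or f[2]<6: break
np.save("L.npy",L)
E
```

```text
8.27 0 [ 0.507  -0.0742  0.0472] [-5.27 -1.09 16.46] along -1.43
9.17 0.03 [ 0.5091 -0.044   0.0472] [-3.62 -0.94 16.36] along -1.17
10.07 0.06 [ 0.5111 -0.0139  0.0472] [-4.45 -0.64 15.71] along -0.92
10.97 0.09 [0.5132 0.0161 0.0472] [-3.81 -0.16 16.49] along -0.4
11.37 0.1 [0.5139 0.0262 0.0472] [-2.47 -0.06 15.29] along -0.22
11.62 0.103 [0.5141 0.0291 0.0472] [-2.29 -0.64 14.77] along -0.79
11.87 0.106 [0.5143 0.0321 0.0473] [-3.03  0.15 15.29] along -0.04
12.12 0.109 [0.5145 0.0351 0.0472] [-3.61  0.16 15.04] along -0.07
12.37 0.112 [0.5146 0.0376 0.0472] [-3.53 -1.27 15.61] along -1.49
12.62 0.115 [0.5151 0.0394 0.0472] [-2.3  -7.41 14.39] along -7.54
12.87 0.118 [0.5157 0.042  0.0472] [-0.87 -8.97 12.86] along -9.0
```

The stop was met at 112 mm, which agrees with the measured travel, and the forward force rose while the button stayed down. Now I'll release it and check.

```bash
python3 - <<'E'
from h import *
from cell import manip,cams
a=-.064;d=np.array([-np.sin(a),np.cos(a),0]);b=np.load("b.npy");L=np.load("L.npy")
manip.dwell(.2)
p=b+L*d
p[2]=.062;manip.move_linear(p,.03);print((manip.state()["contact_force"]-np.load("f0.npy")).round(2))
p[2]=.12;manip.move_linear(p,.1)
p=p-.02*d;p[2]=.24;manip.move_linear(p,.15);manip.dwell(.3)
s=manip.state();c=cams.capture("wrist");T=toolT(s)@c["T_tool_cam"];cv2.imwrite("pics/w2.png",c["image"])
q,st=blob(c["image"],*RED);print(s["clock"],q,st)
for z in(.055,.047):
    x=cast(c,q,z,T)[0];print(z,x,"moved",(x-[.5063,-.079,z])@d)
m=(cv2.inRange(cv2.cvtColor(c["image"],cv2.COLOR_BGR2HSV),*RED)>0)
print("range red",np.median(c["z_map"][m]),"button depth world z:",np.median([ (T@np.r_[ (np.linalg.inv(c["intrinsics"])@[u,v,1])*c["z_map"][v,u],1])[2] for v,u in np.argwhere(m) if c["z_map"][v,u]>0]))
E
```

```text
[-0.07  0.14 -0.35]
15.7667 [255.33757062 165.45762712] [241 151  30  30 708]
0.055 [0.51391873 0.03152024 0.055     ] moved 0.11078123685537382
0.047 [0.51382478 0.02990797 0.047     ] moved 0.1091662577478586
range red 0.33569804 button depth world z: 0.05481145218293981
```

View pics/w2.png

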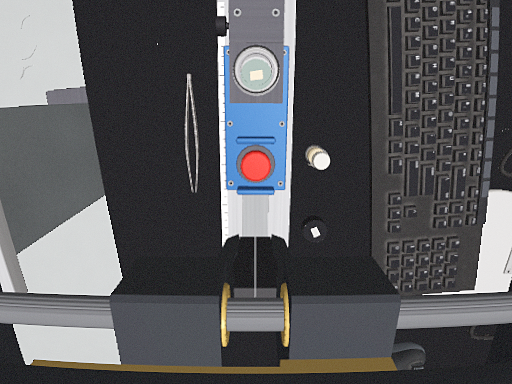

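The picture shows the red button at (255,165), up again at z of about 0.055, and the specimen centred in the loupe at (256,71). The bystanders are still in place.

```bash
python3 -c "
from cell import order
print(order.close_job())"
```

```text
the job is handed in; nothing more can be done
None
```

I slid the carriage about 112 mm to the end stop with the button held down, then let the button up to lock it; the last picture showed the specimen under the loupe, and I've handed the job in, though it returned no verdict.

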